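# Open the combination padlock on the pit garage's tool vault

### The job

Unlock the tool vault's padlock: turn its dial until the red mark clicks in at the white index, draw the lock back from the hasp so that its shackle pulls fully open, then unhook it from the staple and lift it off. Hold the open lock out level, dial upwards, about 10 cm above where it lay, for the mechanic to take: finish while still holding it there, and leave everything else on the vault and table undisturbed.

Things in the scene. Friction and masses are not known exactly. Their poses are not given: they have to be found in the camera images.
- vault: blue steel tool vault, fixed to the table, 350 (x) by 380 mm (y); origin on the table under its middle, x axis from its front (robot's side) to its rear hinges. Its level front deck, 125 mm above the table, runs from x = -180 to -30 mm; the lid behind is 4 mm higher. A black rubber pad, 2.5 mm thick, lies on the deck under the padlock
- staple_eye (a point): centre of the opening of the hasp's fixed staple, an upright loop of 6 mm round steel bar on the deck, standing across the vault's x axis; opening 13 mm wide (y), top 28.5 mm above the deck. The padlock's short shackle leg runs through it along x
- lock_center (a point): the combination padlock: centre of its steel body, 62 mm long (x, towards the shackle), 50 mm wide (y), 26 mm thick (z, up out of the dial side). It lies flat and loose on the rubber pad, about 0.45 kg in all. To unhook: draw the body back (-x) until the shackle is fully out, bring it forward again to where it lay, so that the staple stands in the opened gap 40 mm ahead of this point, lift straight up
- shackle_bow (a point): middle of the shackle's bow, a U of 8 mm round bar at mid thickness, 64 mm ahead (x) of the lock's centre when shut. Legs at y = -17 mm (long, stays in the body) and y = +17 mm (short, through the staple). Shut, the body slides back some 18 mm before the bow catches on the staple. Fully out, the short leg's tip stands 17 mm clear of the body
- dial_knob (a point): centre of the dial's round black knurled knob, 32 mm across, 16 mm tall, on the padlock's upper face over its centre, 25 mm above the lock's centre. A flat black skirt 45 mm across with white ticks, its top 8 mm below this point, surrounds its foot. A red bar on the knob's top points to the red mark
- dial_mark (a point): the red mark on the dial's skirt, 20 mm from the dial's axis; turns with the dial
- dial_index (a point): the padlock's fixed index, 20 mm from the dial's axis on the shackle side, beside the white block on the body's dark face; the red mark stands here when the lock is set to open
- dial (a joint): angle of the dial (rad): 0 (or any whole turn) when the red mark is at the white index, growing anticlockwise seen from above; turns endlessly both ways with 12 click notches, one every 30 degrees (0.52 rad), about 0.05 N m to go over a tooth; let go within some 12 degrees of a notch it snaps into it
- shackle (a joint): how far the shackle is drawn out of the body (m): 0 shut, 0.022 fully open; with the dial off the mark it only rattles up to about 0.0025; with the dial set it draws out against about 3 N of friction and stays where it is left
- coil_spring: a yellow coil spring standing on the vault's lid, 61 mm across, 100 mm tall; origin at the centre of its underside; not part of the job
- socket: a bright steel wrench socket standing on the vault's lid, 30 mm across, 46 mm tall; origin at the centre of its underside; not part of the job
- grease_tin: a low aluminium tin with a green cap on the vault's deck, to the left of the padlock (+y), 54 mm across, 36 mm tall; origin at the centre of its underside; not part of the job
- damper: a shock-absorber body with its reservoir, lying on the table to the right, about 270 mm long, 50 mm high; origin on the table below the middle of its main axis; not part of the job
- multimeter: a yellow and black multimeter lying on the table to the right, 160 x 78 x 37 mm; origin at the centre of its underside; not part of the job
- torque_wrench: a torque wrench with a black grip lying on the table to the left, 320 mm long, 32 mm high; origin at the centre of its underside; not part of the job
- mug: a white mug on the table to the left, 80 mm across, 92 mm tall; origin at the centre of its underside; not part of the job
- spray_can: a grey spray can with a yellow band and a red cap on the table to the left, 60 mm across, 190 mm tall; origin at the centre of its underside; not part of the job

How it is judged:
On the way, in this order (a step that is already met when the one before it is completed fails the run):
1. the dial's red mark stands at the white index, within 4 mm, with the shackle still shut (distance between dial_mark and dial_index below 0.004 m and value of joint shackle below 0.006 m), for 0.3 s.
2. the shackle is pulled open, at least 16 mm out, while the lock is still on the hasp (value of joint shackle above 0.016 m and z of lock_center in the frame of vault below 0.155 m), for 0.2 s.
At the end, for the whole second after the job is handed in: the lock is held still in the fingers, off the vault, its centre at least 70 mm higher than where it lay, level within 20 degrees with the dial up, its shackle still drawn out by 14 mm or more (z of lock_center in the frame of vault above 0.2105 m and angle between lock_center's own z axis and vertical below 0.35 rad and value of joint shackle above 0.014 m and contact force between the fingers and lock above 1 N and contact force between lock and vault below 0.1 N and linear speed of lock below 0.03 m/s); the arm keeps its last pose, push and grip.
It fails at once if another thing on the vault or table is pushed more than 25 mm from its place (distance of any of coil_spring, socket, grease_tin, damper, multimeter, torque_wrench, mug, spray_can from where it was at the start of the episode above 0.025 m).
It also fails if it takes over 61 s, if anything falls off the work surface, if the arm or the gripper's body presses on something with over 40 N, if the wrist force passes 120 N, or if a joint passes its speed limit or range.

### The arm

A 6-joint arm with a two-finger parallel gripper is mounted at the origin on the work surface. World frame = base frame: x ahead of the robot, y to its left, z up, the work surface at z = 0. Lengths are in m, angles in rad, forces in N, time in s.
With the tool pointing down it reaches from about 0.375 to 0.975 m from the base axis. Payload 3.8 kg.
Tool frame: the origin (TCP) lies on the centre line of the jaws, within the pads' length; the fingertips stand 25 mm ahead of it and the grasp point (between the pads) lies 6 mm ahead of it; z points along the fingers, y is the direction in which the jaws open and shut (so a half turn about z gives the same grasp; the last joint's range is limited). The gripper opens to 85 mm and grips with 20 to 120 N. Pads are 22 mm wide; open, the fingers measure 114 mm over their backs; the gripper's body (76 mm by 85 mm) begins 54 mm behind the grasp point. The pads swing forward as they close: fully open they stand 13 mm farther back than shut.
Start: joints at [-1.335, 0.264, 1.604, -0, 1.274, -0.037], TCP at [0.182, -0.65, 0.256] pointing down, gripper open.
Joint ranges: [-2.63, 2.63], [-0.94, 2.18], [0.31, 2.57], [-1.31, 4.45], [0, 2.66], [-2.55, 2.55]. Speed limits (rad/s): [2.57, 2.57, 3.14, 3.14, 3.14, 3.14].

### API

Orientations are given as a rotation vector (axis times angle).
In Python, from workcell import bot gives the robot as it stands.
- The arm moves only by the tool servo_tool, never from a script. Its argument "moves" is a list of rows, each a list of 3 entries, a list of its own where there are three numbers: the closure in counts, from 0 (fully open) to 255 (shut), then the shift along the tool's x, y, z in m, then the turn about the tool's z in rad. A call has exactly 8 rows; each row shifts and turns the pose as measured when the row begins, along the tool's axes as they then stand; what a row does not reach is not made up. A row lasts 1/12 s, in which the tool goes at most 41.7 mm and 7.16 degrees, less where a joint would pass 70% of its speed; a pose out of reach is approached as far as the arm can. A call is refused whole if a number of a shift passes 0.0417 or a number of a turn 0.125, either way. A call with a gripper value outside its range is refused whole. The fingers move at their own pace and stop on an object; "newtons" is the grip in N (left out, the last holds). Time passes only in rows, so rows that do not move let the fingers close, or fill a call up. It gives the time, the measured TCP pose, the force and the opening at its end, in the units of the state.
- bot.read_state(): the state, without advancing time (a new reading comes with each control period).
- bot.read_camera(name): name is "side" or "top" or "wrist"; returns a dict with "pixels" (420x560x3 uint8, red, green, blue), "depth" (420x560 float32, m along the optical axis (not along the pixel's ray), 0 where there is no reading), "intrinsics" (3x3 intrinsics, pixels), "R" (3x3) and "t" (3): a world point X has camera coordinates R X + t. Camera axes: x right, y down, z forward; pixel columns grow to the right and rows downward; lengths in m; the calibration is good to about 2 mm. A picture is of the moment at which its call begins.
- bot.finish_job(): hands the job in, once; it reports no verdict.
The state is a dict: "time": time; "q": joint angles; "joint_vel": joint speeds; "joint_torque": joint torques, N m; "tool_pos": TCP position; "tcp_rot": TCP orientation; "wrist_force": force on the tool from outside, world axes, zero at the start; "torque": the same for the moment, N m; "width": opening from 0.0 (shut) to 1.0 (fully open).
Only numpy, scipy, OpenCV 4.12 (cv2) and the standard library are available. Lean on these libraries where they do the work, as an engineer would, in place of code of your own. Each camera call takes 0.05 s, during which the arm holds its last target.

## Working session

There is one attempt and no reset: what is moved stays moved. The work goes in short steps, Python scripts to look and compute and a tool call to move; the robot and the scene stay as the last step left them, time stands still between calls to the robot, and variables do not carry over. Pictures are saved under pics/ and viewed, and the job is handed in when it is done.

Besides the shell and the picture viewer there is one more tool, called after "Emit:" by a JSON object that holds its "api" and its "payload", one argument or row to a line. servo_tool: Moves the arm, as the interface text tells. Its arguments: {"type":"object","properties":{"moves":{"type":"array","items":{"type":"array"}},"newtons":{"type":"number"}},"required":["moves"]}

```bash
mkdir -p pics; ls; python3 - <<'E'
from workcell import bot
import cv2
s=bot.read_state(); print(s)
for n in ["side","top","wrist"]:
    c=bot.read_camera(n); cv2.imwrite(f"pics/{n}0.png",c["pixels"][:,:,::-1]); print(n,c["intrinsics"].tolist(),c["R"].round(4).tolist(),c["t"].round(4).tolist())
E
```

```text
pics
{'time': 0.0, 'q': array([-1.33488343e+00,  2.64740071e-01,  1.60538793e+00,  4.62260225e-05,
        1.27372246e+00, -3.69067192e-02]), 'joint_vel': array([-0.0017033 , -0.00043391,  0.00148589, -0.00045357, -0.0003852 ,
       -0.00026928]), 'joint_torque': array([-1.98374601e-04, -5.15111697e+01, -3.67316616e+01,  9.77685295e-05,
        1.28874276e-02, -7.17242756e-06]), 'tool_pos': array([ 0.18172381, -0.64936293,  0.25496328]), 'tcp_rot': array([-3.11018191e+00, -4.26889027e-01,  2.83045230e-04]), 'wrist_force': array([-0.86418697,  0.09404111,  0.18774722]), 'torque': array([-0.03422123,  0.01058187,  0.0196372 ]), 'width': 1.001801361689402}
side [[441.4798585711095, 0.0, 280.2253191272107], [0.0, 441.4798585711095, 215.8019782911653], [0.0, 0.0, 1.0]] [[-0.996, -0.0882, 0.0119], [-0.063, 0.6042, -0.7943], [0.0628, -0.7919, -0.6074]] [0.5719, 0.0973, 1.4162]
top [[473.8904575200564, 0.0, 275.14201901110044], [0.0, 473.8904575200564, 210.28530629495208], [0.0, 0.0, 1.0]] [[-0.0275, -0.9996, -0.0009], [-0.9969, 0.0275, -0.0733], [0.0733, -0.0011, -0.9973]] [0.057, 0.599, 1.5514]
wrist [[364.3866576741239, 0.0, 280.7974341143242], [0.0, 364.3866576741239, 208.07144135303793], [0.0, 0.0, 1.0]] [[0.2694, -0.963, -0.0022], [-0.9135, -0.2562, 0.3161], [-0.3049, -0.0831, -0.9487]] [-0.6743, -0.0409, 0.3813]
```

View pics/side0.png

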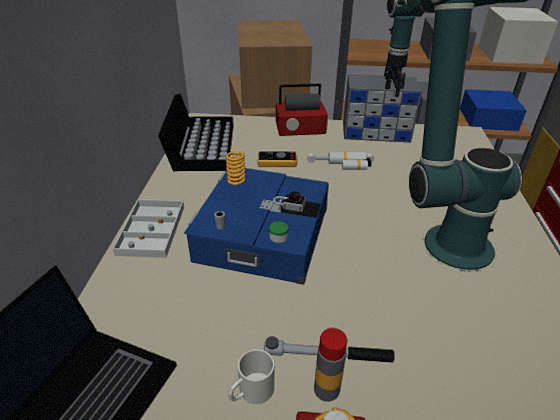

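View pics/top0.png

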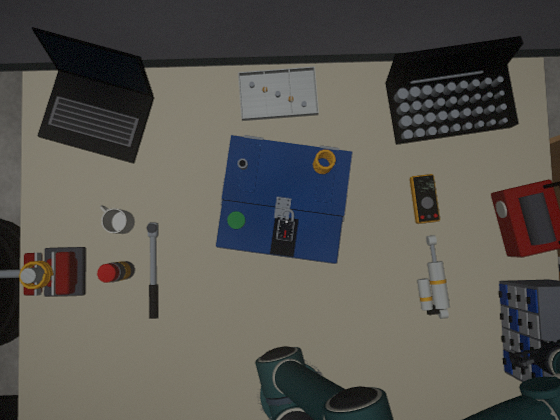

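View pics/wrist0.png

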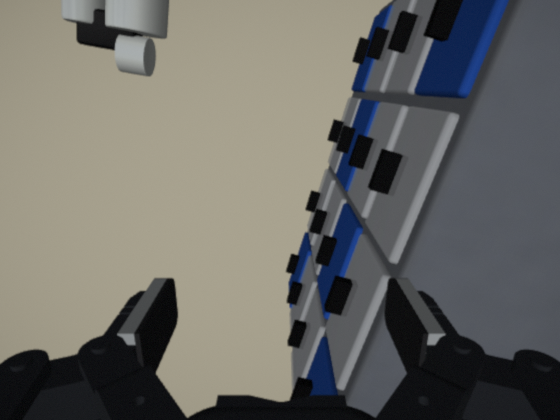

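The views show the blue vault near the top image centre at (285,200), with the lock on its black pad at about (285,232). The spring is at (324,160), the socket at (242,162) and the tin at (236,219). I'll zoom in next and measure.

```bash
cat > h.py <<'E'
import numpy as np, cv2
from workcell import bot
def ray(c,u,v,z):
    K,R,t=c["intrinsics"],c["R"],c["t"]
    d=R.T@(np.linalg.inv(K)@np.array([u,v,1.0])); o=-R.T@t
    return o+d*(z-o[2])/d[2]
def proj(c,X):
    p=c["intrinsics"]@(c["R"]@np.asarray(X)+c["t"]); return p[:2]/p[2]
E
python3 - <<'E'
from h import *
c=bot.read_camera("top")
im=c["pixels"][:,:,::-1]
cr=im[180:270,230:340]; cv2.imwrite("pics/topz.png",cv2.resize(cr,None,fx=6,fy=6,interpolation=cv2.INTER_CUBIC))
hsv=cv2.cvtColor(np.ascontiguousarray(im),cv2.COLOR_BGR2HSV)
m=cv2.inRange(hsv,(105,120,40),(125,255,255)); m[:, :200]=0; m[:,370:]=0
m=cv2.morphologyEx(m,cv2.MORPH_CLOSE,np.ones((25,25)))
cs,_=cv2.findContours(m,0,1); k=max(cs,key=cv2.contourArea); r=cv2.minAreaRect(k); b=cv2.boxPoints(r); print(r,b)
P=np.array([ray(c,*p,0.127) for p in b]); print(P.round(4)); print(P.mean(0))
for i in range(4): d=P[(i+1)%4]-P[i]; print(np.linalg.norm(d),np.degrees(np.arctan2(d[1],d[0])))
c=bot.read_camera("side")
im=c["pixels"][:,:,::-1]
cr=im[180:250,220:330]; cv2.imwrite("pics/sidez.png",cv2.resize(cr,None,fx=6,fy=6,interpolation=cv2.INTER_CUBIC))
E
```

```text
((283.4493713378906, 198.75453186035156), (122.76722717285156, 112.40454864501953), 7.883139133453369) [[214.93753 246.00674]
 [230.35416 134.66443]
 [351.9612  151.50232]
 [336.5446  262.84464]]
[[ 0.4874  0.2291  0.127 ]
 [ 0.8341  0.1744  0.127 ]
 [ 0.7702 -0.2045  0.127 ]
 [ 0.4255 -0.1435  0.127 ]]
[0.62928625 0.01388517 0.127     ]
0.35099431840679834 -8.95822743364588
0.38430065879898667 -99.57742651743216
0.3499911664940443 169.96559688533708
0.37771741123131836 80.57332077661542
```

View pics/topz.png

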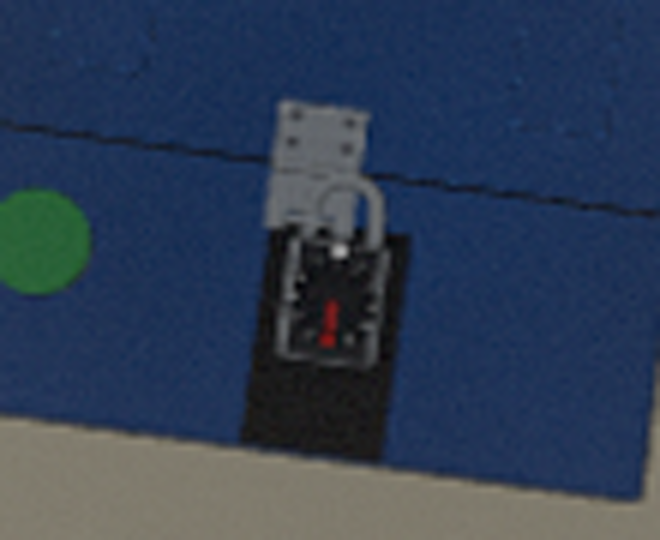

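View pics/sidez.png

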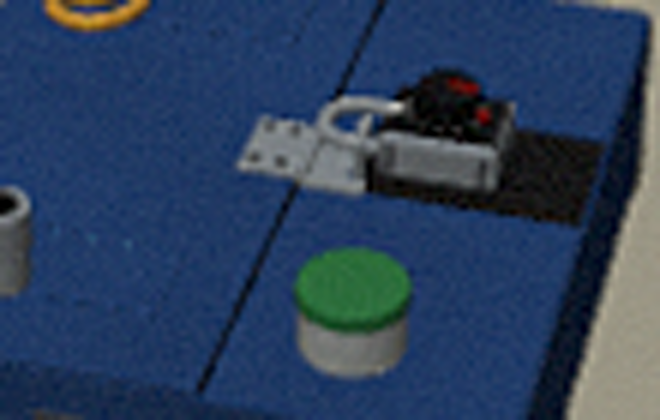

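```bash
python3 - <<'E'
from h import *
from scipy.spatial.transform import Rotation as Rn
c=bot.read_camera("top")
for n,u,v,z in [("knob",333,297,.1735),("mark",327,338,.1575),("idx",340,250,.155),("tin",38,243,.161)]: print(n,ray(c,230+u/6-.5,180+v/6-.5,z))
print(ray(c,324,160,.229),ray(c,242,162,.17))
T=Rn.from_rotvec(bot.read_state()["tcp_rot"]).as_matrix(); print(T.round(3))
k=bot.read_camera("wrist"); print("cam centre in tool",T.T@(-k["R"].T@k["t"]-bot.read_state()["tool_pos"]))
for z in [.17]:
  p=c["R"]@np.array([.2,-.6,0])+c["t"]
d=c["depth"]; K=c["intrinsics"]
# heights around start
for u,v in [(500,300),(500,340),(530,300),(545,360),(525,220)]:
  X=c["R"].T@(np.linalg.inv(K)@np.array([u,v,1])*d[v,u]-c["t"]); print(u,v,X.round(3))
E
```

```text
knob [0.53225296 0.01274728 0.1735    ]
mark [0.51223643 0.01603445 0.1575    ]
idx [0.55652172 0.00813508 0.155     ]
tin [0.56394178 0.16021042 0.161     ]
[ 0.72757339 -0.10515271  0.229     ] [0.73884029 0.13701793 0.17      ]
[[ 0.963  0.269 -0.   ]
 [ 0.269 -0.963  0.001]
 [ 0.    -0.001 -1.   ]]
cam centre in tool [ 0.08163427  0.00037502 -0.11799251]
500 300 [ 0.284 -0.692  0.011]
500 340 [ 0.153 -0.689  0.   ]
530 300 [ 0.306 -0.69   0.202]
545 360 [ 0.185 -0.611  0.403]
525 220 [ 0.541 -0.725  0.138]
```

Emit:
{"api": "servo_tool", "payload": {
  "moves": [
    [0,[0.02,-0.035,-0.003],0],
    [0,[0.02,-0.035,-0.003],0],
    [0,[0.028,-0.0295,0],0],
    [0,[0.028,-0.0295,0],0],
    [0,[0.028,-0.0295,0],0],
    [0,[0.028,-0.0295,0],0],
    [0,[0.028,-0.0295,0],0],
    [0,[0.028,-0.0295,0],0]
  ]
}}

```text
time: 1.02
tool_pos: [0.3151, -0.354, 0.2581]
tcp_rot: [-3.115, -0.407, 0.002]
wrist_force: [0.9, -0.4, 0.4]
width: 0.998
```

Emit:
{"api": "servo_tool", "payload": {
  "moves": [
    [0,[0.03,-0.028,0],0],
    [0,[0.03,-0.028,0],0],
    [0,[0.03,-0.028,0],0],
    [0,[0.03,-0.028,0],0],
    [0,[0.03,-0.028,0],0],
    [0,[0.03,-0.028,0],0],
    [0,[0.03,-0.028,0],0],
    [0,[0.015,-0.015,0],0]
  ]
}}

```text
time: 1.68
tool_pos: [0.4797, -0.0831, 0.2613]
tcp_rot: [3.111, 0.406, 0.012]
wrist_force: [0.1, 0.5, -0.1]
width: 1.001
```

Emit:
{"api": "servo_tool", "payload": {
  "moves": [
    [0,[0.026,-0.026,0],0],
    [0,[0.026,-0.026,0],0],
    [0,[0.02,-0.02,0],0],
    [0,[0.006,-0.006,0],0.1],
    [0,[0,0,0],0.12],
    [0,[0,0,0],0.12],
    [0,[0,0,0],0.1],
    [0,[0,0,0],0]
  ]
}}

```text
time: 2.35
tool_pos: [0.5402, 0.0262, 0.2629]
tcp_rot: [3.127, -0.296, 0.021]
wrist_force: [0.2, -0.1, -0.5]
width: 1.0
```

```bash
python3 - <<'E'
from h import *
from scipy.spatial.transform import Rotation as Rn
s=bot.read_state(); T=Rn.from_rotvec(s["tcp_rot"]).as_matrix(); print(s["q"].round(3),s["tool_pos"],T.round(3))
c=bot.read_camera("wrist"); cv2.imwrite("pics/w1.png",c["pixels"][:,:,::-1])
E
```

```text
[ 0.003 -0.003  1.891 -0.002  1.24   1.764] [0.54016776 0.02616432 0.26286777] [[ 0.982 -0.188  0.013]
 [-0.188 -0.982 -0.002]
 [ 0.013 -0.001 -1.   ]]
```

View pics/w1.png

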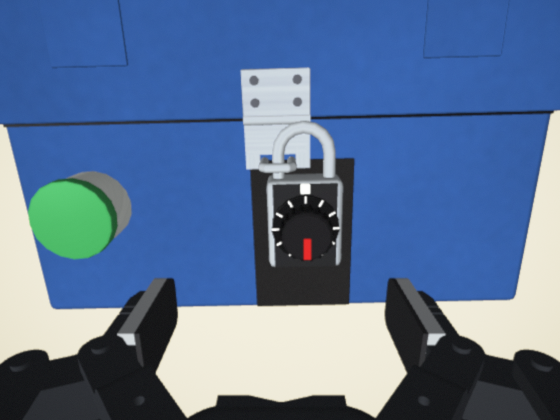

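The wrist view shows the lock upright in the image, with the white block at (305,188), the knob centre near (306,230) and the red bar pointing straight back to (307,250). The tin is at (75,218).

```bash
python3 - <<'E'
from h import *
c=bot.read_camera("wrist"); im=c["pixels"][:,:,::-1].copy()
cv2.imwrite("pics/w1z.png",cv2.resize(im[100:300,220:380],None,fx=3.6,fy=3,interpolation=cv2.INTER_CUBIC) if 0 else cv2.resize(im[110:280,230:380],None,fx=3.5,fy=3.5,interpolation=cv2.INTER_CUBIC))
hsv=cv2.cvtColor(im,cv2.COLOR_BGR2HSV)
r=cv2.inRange(hsv,(0,150,90),(10,255,255))|cv2.inRange(hsv,(170,150,90),(180,255,255))
n,l,st,ce=cv2.connectedComponentsWithStats(r); print(st,ce)
w=cv2.inRange(hsv,(0,0,200),(180,30,255)); w[:170]=0;w[205:]=0;w[:,:270]=0;w[:,340:]=0
n,l,st,ce=cv2.connectedComponentsWithStats(w); print(st,ce)
dk=cv2.inRange(hsv,(0,0,0),(180,255,45))
for u,v,z in [(306,188,.154),(306,256,.1575),(305,200,.1575)]: print(u,v,ray(c,u,v,z).round(4))
d=c["depth"]; 
for u,v in [(305,188),(307,245),(300,225),(320,180),(272,230),(338,230),(305,275),(260,280)]:
  X=c["R"].T@(np.linalg.inv(c["intrinsics"])@np.array([u,v,1])*d[v,u]-c["t"]); print(u,v,X.round(4))
E
```

```text
[[     0      0    560    420 235004]
 [   303    238      9     23    196]] [[279.47711954 209.46728992]
 [306.93367347 248.71938776]]
[[     0      0    560    420 234917]
 [   270    170     19      1     19]
 [   324    170      9      7     56]
 [   274    173      7      5     33]
 [   300    183     10     11    105]
 [   270    184      2     21     41]
 [   305    197      2      6     10]
 [   288    201      4      4      9]
 [   319    201      4      4      9]
 [   338    204      1      1      1]] [[279.47576804 209.52991482]
 [279.         170.        ]
 [328.35714286 172.94642857]
 [277.15151515 175.12121212]
 [304.61904762 188.13333333]
 [270.48780488 194.24390244]
 [305.4        199.5       ]
 [289.11111111 202.88888889]
 [320.77777778 202.66666667]
 [338.         204.        ]]
306 188 [0.5579 0.0061 0.154 ]
306 256 [0.5121 0.0139 0.1575]
305 200 [0.5511 0.0081 0.1575]
305 188 [0.5583 0.0067 0.1552]
307 245 [0.5271 0.0118 0.1738]
300 225 [0.5406 0.0139 0.1729]
320 180 [ 0.5605 -0.0039  0.1503]
272 230 [0.535  0.0328 0.1581]
338 230 [ 0.5272 -0.0099  0.1585]
305 275 [0.482  0.0177 0.1275]
260 280 [0.484  0.053  0.1273]
```

View pics/w1z.png

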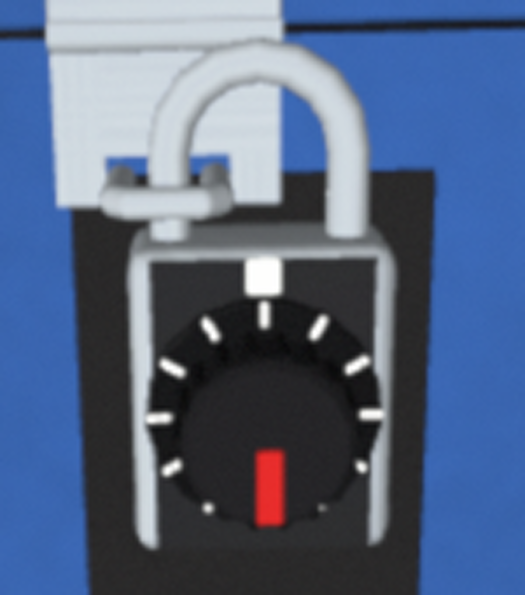

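```bash
python3 - <<'E'
from h import *
from scipy.spatial.transform import Rotation as Rn
c=bot.read_camera("wrist")
f=lambda u,v,z: ray(c,230+(u+.5)/3.5-.5,110+(v+.5)/3.5-.5,z)
L=f(158,418,.1575);R_=f(371,414,.1575);F=f(264,315,.1575);I=f(263,277,.1545)
K1=f(181,430,.1735);K2=f(354,430,.1735); KB=f(269,524,.1735)
print(L,R_,(L+R_)/2,np.linalg.norm(L-R_)); print("fr",F,"idx",I); print("knob",K1,K2,(K1+K2)/2,np.linalg.norm(K1-K2),KB)
d=F-(L+R_)/2; print(np.linalg.norm(d),np.degrees(np.arctan2(d[1],d[0]))); d=L-R_; print(np.degrees(np.arctan2(d[1],d[0]))-90)
s=bot.read_state(); T=Rn.from_rotvec(s["tcp_rot"]).as_matrix()
for C in [(L+R_)/2]: print("tool", T.T@(np.array([C[0],C[1],.18])-s["tool_pos"]))
E
```

```text
[0.53498428 0.03064832 0.1575    ] [ 0.52846236 -0.00889168  0.1575    ] [0.53172332 0.01087832 0.1575    ] 0.04007426394744052
fr [0.55128133 0.00773127 0.1575    ] idx [0.5576084  0.00668287 0.1545    ]
knob [0.53801392 0.02568951 0.1735    ] [ 0.53247592 -0.00414476  0.1735    ] [0.53524492 0.01077238 0.1735    ] 0.030343916123052986 [0.51731275 0.01344463 0.1735    ]
0.019809582130222433 -9.141022879548876
-9.36631852607097
tool [-0.00653689  0.01611332  0.08278321]
```

Emit:
{"api": "servo_tool", "payload": {
  "moves": [
    [0,[-0.0035,0.008,0.01],-0.03],
    [0,[-0.003,0.008,0.015],0],
    [0,[0,0,0.015],0],
    [0,[0,0,0.012],0],
    [0,[0,0,0.01],0],
    [0,[0,0,0.006],0],
    [0,[0,0,0],0],
    [0,[0,0,0],0]
  ],
  "newtons": 25
}}

```text
time: 3.17
tool_pos: [0.5327, 0.009, 0.1935]
tcp_rot: [3.133, -0.223, 0.028]
wrist_force: [1.1, -0.5, 0.1]
width: 1.0
```

```bash
cat > st.py <<'E'
from h import *
import sys
from scipy.spatial.transform import Rotation as Rn
s=bot.read_state(); T=Rn.from_rotvec(s["tcp_rot"]).as_matrix(); print(s["time"],s["tool_pos"].round(4),"yawx",np.degrees(np.arctan2(T[1,0],T[0,0])).round(2),"zt",T[:,2].round(3),"F",s["wrist_force"].round(1),"M",s["torque"].round(2),"w",round(s["width"],3),"q",s["q"].round(2))
if len(sys.argv)>4: print("to target", (T.T@(np.array([float(a) for a in sys.argv[2:5]])-s["tool_pos"])).round(4))
if len(sys.argv)>1 and sys.argv[1]!="-":
  c=bot.read_camera(sys.argv[1].split("_")[0]); cv2.imwrite("pics/%s.png"%sys.argv[1],c["pixels"][:,:,::-1])
E
python3 st.py wrist_2 .532 .0112 .183
```

```text
3.1667 [0.5327 0.009  0.1935] yawx -8.14 zt [ 0.017 -0.002 -1.   ] F [ 1.1 -0.5  0.1] M [-0.04  0.04 -0.02] w 1.0 q [-0.03  0.03  1.99 -0.    1.1   1.68]
to target [-0.0012 -0.0021  0.0105]
```

View pics/wrist_2.png

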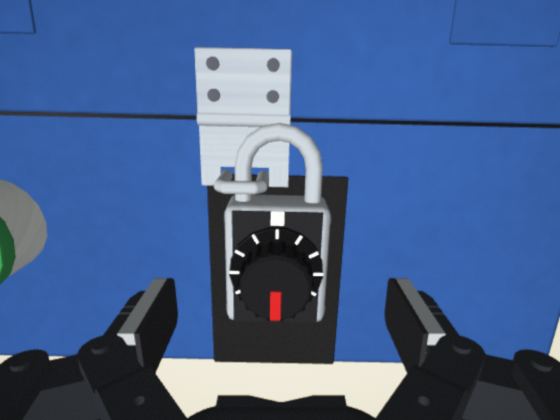

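Emit:
{"api": "servo_tool", "payload": {
  "moves": [
    [0,[-0.001,-0.002,0.006],0.02],
    [0,[0,0,0.005],0],
    [0,[0,0,0],0],
    [180,[0,0,0],0],
    [255,[0,0,0],0],
    [255,[0,0,0],0],
    [255,[0,0,0],0],
    [255,[0,0,0],0]
  ],
  "newtons": 25
}}

```text
time: 3.88
tool_pos: [0.5343, 0.0115, 0.1847]
tcp_rot: [3.13, -0.255, 0.036]
wrist_force: [-1.3, -1.3, -0.7]
width: 0.352
```

```bash
python3 st.py wrist_3 .532 .0112 .183
```

```text
3.8833 [0.5343 0.0115 0.1847] yawx -9.31 zt [ 0.022 -0.003 -1.   ] F [-1.3 -1.3 -0.7] M [-0.1   0.26 -0.01] w 0.352 q [-0.02  0.04  2.   -0.    1.08  1.71]
to target [-0.0023  0.0006  0.0017]
```

View pics/wrist_3.png

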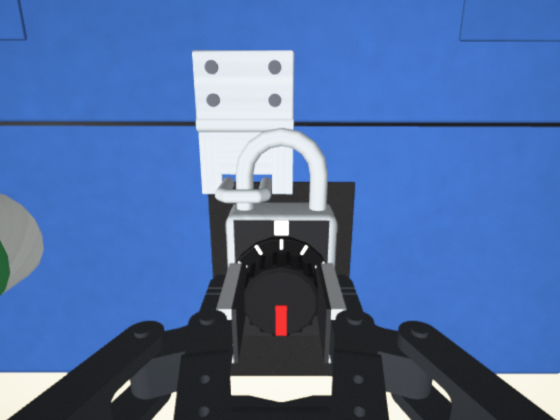

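Emit:
{"api": "servo_tool", "payload": {
  "moves": [
    [255,[-0.001,0,0],-0.08],
    [255,[0,0,0],-0.12],
    [255,[0,0,0],-0.12],
    [255,[0,0,0],-0.12],
    [255,[0,0,0],-0.12],
    [255,[0,0,0],-0.12],
    [255,[0,0,0],-0.12],
    [255,[0,0,0],-0.08]
  ]
}}

```text
time: 4.6
tool_pos: [0.5327, 0.0133, 0.1848]
tcp_rot: [2.916, 1.152, 0.033]
wrist_force: [-0.1, 0.2, 1.3]
width: 0.353
```

```bash
python3 st.py wrist_4 .532 .0112 .183
```

```text
4.6 [0.5327 0.0133 0.1848] yawx 43.13 zt [ 0.022  0.002 -1.   ] F [-0.1  0.2  1.3] M [ 0.13  0.2  -0.05] w 0.353 q [-0.02  0.04  2.    0.    1.08  0.79]
to target [-0.002   0.001   0.0018]
```

View pics/wrist_4.png

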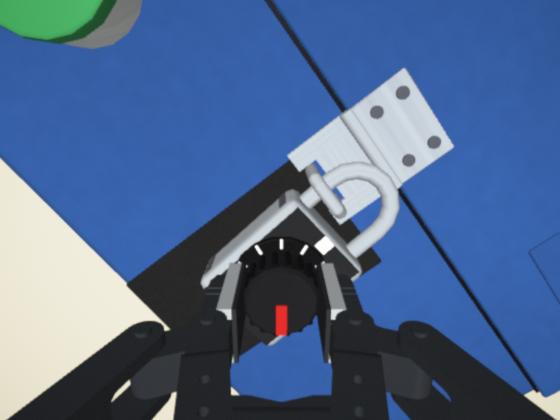

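Emit:
{"api": "servo_tool", "payload": {
  "moves": [
    [255,[0,0,0],-0.12],
    [255,[0,0,0],-0.12],
    [255,[0,0,0],-0.12],
    [255,[0,0,0],-0.12],
    [255,[0,0,0],-0.12],
    [255,[0,0,0],-0.12],
    [255,[0,0,0],-0.12],
    [255,[0,0,0],-0.12]
  ]
}}

```text
time: 5.32
tool_pos: [0.5301, 0.0138, 0.1848]
tcp_rot: [2.024, 2.391, 0.021]
wrist_force: [-0.6, 0.0, 1.2]
width: 0.353
```

Emit:
{"api": "servo_tool", "payload": {
  "moves": [
    [255,[0,0,0],-0.12],
    [255,[0,0,0],-0.12],
    [255,[0,0,0],-0.12],
    [255,[0,0,0],-0.12],
    [255,[0,0,0],-0.12],
    [255,[0,0,0],-0.12],
    [255,[0,0,0],-0.1],
    [255,[0,0,0],0]
  ]
}}

```text
time: 5.98
tool_pos: [0.5284, 0.0124, 0.1846]
tcp_rot: [0.862, 3.01, 0.008]
wrist_force: [-0.4, 0.5, 0.3]
width: 0.352
```

```bash
python3 st.py wrist_5 .532 .0112 .183
```

```text
5.9833 [0.5284 0.0124 0.1846] yawx 148.05 zt [ 0.011  0.002 -1.   ] F [-0.4  0.5  0.3] M [-0.03  0.07 -0.09] w 0.352 q [-0.03  0.04  2.    0.    1.09 -1.04]
to target [-0.0037  0.0008  0.0017]
```

View pics/wrist_5.png

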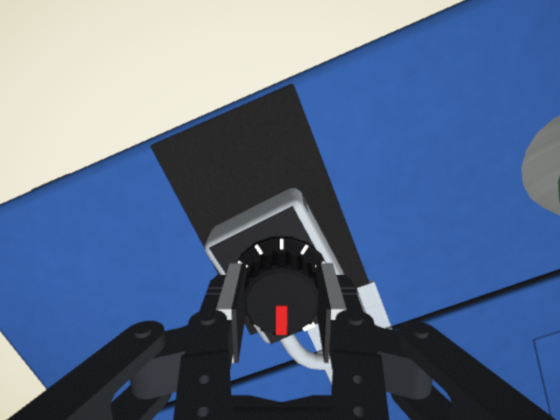

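Emit:
{"api": "servo_tool", "payload": {
  "moves": [
    [255,[0,0,0],-0.12],
    [255,[0,0,0],-0.12],
    [255,[0,0,0],-0.1],
    [255,[0,0,0],-0.06],
    [255,[0,0,0],0],
    [255,[0,0,0],0],
    [255,[0,0,0],0],
    [255,[0,0,0],0]
  ]
}}

```text
time: 6.7
tool_pos: [0.528, 0.0116, 0.1846]
tcp_rot: [0.274, 3.119, 0.002]
wrist_force: [0.1, -0.2, 0.3]
width: 0.354
```

```bash
python3 st.py wrist_6 .532 .0112 .183; python3 - <<'E'
from h import *
c=bot.read_camera("top"); im=c["pixels"][:,:,::-1]; cv2.imwrite("pics/top6.png",cv2.resize(im[180:270,230:340],None,fx=5,fy=5,interpolation=cv2.INTER_CUBIC))
E
```

```text
6.7 [0.528  0.0116 0.1846] yawx 169.96 zt [ 0.011  0.001 -1.   ] F [ 0.1 -0.2  0.3] M [-0.05  0.12  0.04] w 0.354 q [-0.03  0.04  2.    0.    1.09 -1.42]
to target [-0.004   0.0003  0.0017]
```

View pics/wrist_6.png

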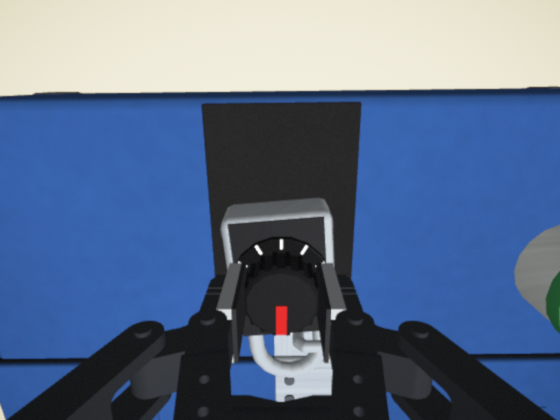

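Emit:
{"api": "servo_tool", "payload": {
  "moves": [
    [0,[0,0,0],0],
    [0,[0,0,0],0],
    [0,[0,0,0],0],
    [0,[0,0,-0.02],0],
    [0,[0.01,0,-0.02],0],
    [0,[0.03,0,-0.02],0],
    [0,[0.03,0,0],0],
    [0,[0,0,0],0]
  ]
}}

```text
time: 7.47
tool_pos: [0.4567, 0.0245, 0.2447]
tcp_rot: [0.28, 3.122, 0.004]
wrist_force: [-0.5, -0.1, -1.1]
width: 1.001
```

```bash
python3 st.py wrist_7 .532 .0112 .183
```

```text
7.4667 [0.4567 0.0245 0.2447] yawx 169.73 zt [ 0.007  0.002 -1.   ] F [-0.5 -0.1 -1.1] M [0.03 0.01 0.  ] w 1.001 q [-0.   -0.15  2.07  0.    1.22 -1.39]
to target [-0.076   0.0002  0.0622]
```

View pics/wrist_7.png

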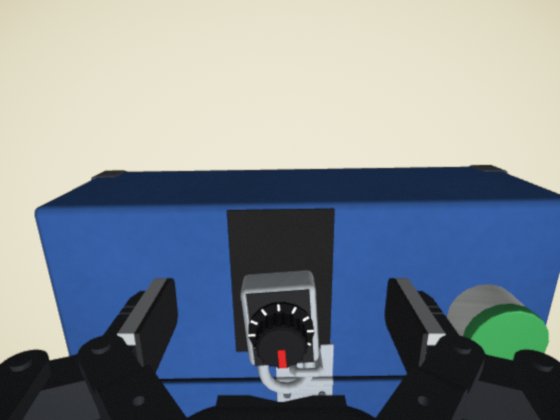

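```bash
python3 - <<'E'
from h import *
c=bot.read_camera("top"); im=c["pixels"][:,:,::-1]; a=cv2.resize(im[190:270,250:330],(400,400),interpolation=cv2.INTER_CUBIC)
c=bot.read_camera("wrist"); im=c["pixels"][:,:,::-1]; b=cv2.resize(im[260:400,220:360],(400,400),interpolation=cv2.INTER_CUBIC)
cv2.imwrite("pics/cmp7.png",np.hstack([a,b]))
E
```

```text
(no output)
```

View pics/cmp7.png

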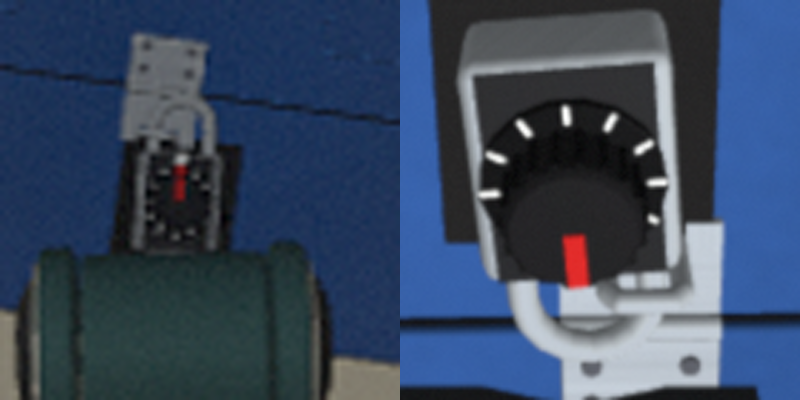

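```bash
python3 - <<'E'
from h import *
c=bot.read_camera("wrist"); s=140/400
f=lambda u,v,z: ray(c,220+(u-400+.5)*s-.5,260+(v+.5)*s-.5,z)
L=f(489,194,.1575);R_=f(657,183,.1575);B=f(566,116,.1575)
d=R_-L; print((L+R_)/2,np.linalg.norm(d),np.degrees(np.arctan2(d[1],d[0]))-90,B)
d=(L+R_)/2-B; print(np.linalg.norm(d),np.degrees(np.arctan2(d[1],d[0])))
a=f(475,76,.1535);b=f(655,64,.1535); d=b-a;print("body back",a,b,(a+b)/2,np.linalg.norm(d),np.degrees(np.arctan2(d[1],d[0]))-90)
t=bot.read_camera("top")
g=lambda u,v,z: ray(t,250+(u+.5)/5-.5,190+(v+.5)/5-.5,z)
print(g(180,159,.1555),g(180,236,.1575))
E
```

```text
[0.53252756 0.01053527 0.1575    ] 0.03956953777911277 -5.969145617314723 [0.5128025  0.01252823 0.1575    ]
0.01982548822399179 -5.769419468933706
body back [ 0.50112753 -0.00658818  0.1535    ] [0.50548852 0.03456454 0.1535    ] [0.50330803 0.01398818 0.1535    ] 0.0413831431262582 -6.049105013393486
[0.55583616 0.00988535 0.1555    ] [0.50918792 0.01128696 0.1575    ]
```

```bash
python3 st.py - .5325 .0105 .155
```

```text
7.7167 [0.4614 0.0237 0.2448] yawx 169.72 zt [ 0.011  0.001 -1.   ] F [ 0.5  0.5 -0.5] M [ 0.03 -0.01 -0.01] w 1.002 q [-0.   -0.15  2.06  0.    1.22 -1.4 ]
to target [-0.0714 -0.0006  0.0905]
```

Emit:
{"api": "servo_tool", "payload": {
  "moves": [
    [0,[-0.025,0,0],0],
    [0,[-0.025,0,0],0],
    [0,[-0.02,0,0.01],0],
    [0,[0,0,0.02],-0.075],
    [0,[0,0,0.015],0],
    [0,[0,0,0.01],0],
    [0,[0,0,0.005],0],
    [0,[0,0,0],0]
  ]
}}

```text
time: 8.38
tool_pos: [0.5397, 0.0092, 0.1787]
tcp_rot: [0.162, 3.13, 0.003]
wrist_force: [0.0, 0.4, -0.2]
width: 0.996
```

```bash
python3 st.py wrist_8 .5325 .0105 .155
```

```text
8.3833 [0.5397 0.0092 0.1787] yawx 174.07 zt [ 0.007  0.001 -1.   ] F [ 0.   0.4 -0.2] M [-0.01  0.05 -0.  ] w 0.996 q [-0.03  0.07  1.98  0.    1.09 -1.5 ]
to target [0.0075 0.0005 0.0236]
```

View pics/wrist_8.png

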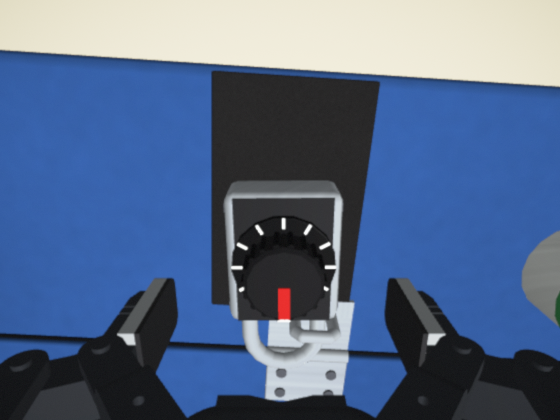

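Emit:
{"api": "servo_tool", "payload": {
  "moves": [
    [0,[0.0075,0.0005,0.008],0],
    [0,[0,0,0.008],0],
    [0,[0,0,0.005],0],
    [0,[0,0,0.002],0],
    [0,[0,0,0.001],0],
    [0,[0,0,0],0],
    [120,[0,0,0],0],
    [255,[0,0,0],0]
  ],
  "newtons": 40
}}

```text
time: 9.1
tool_pos: [0.5329, 0.0109, 0.1561]
tcp_rot: [0.162, 3.125, 0.003]
wrist_force: [0.2, -0.9, -0.4]
width: 0.75
```

```bash
python3 st.py wrist_9 .5325 .0105 .155
```

```text
9.1 [0.5329 0.0109 0.1561] yawx 174.07 zt [ 0.013  0.001 -1.   ] F [ 0.2 -0.9 -0.4] M [ 0.05 -0.01  0.04] w 0.75 q [-0.03  0.07  2.02  0.    1.04 -1.5 ]
to target [ 0.0003 -0.0004  0.0011]
```

View pics/wrist_9.png

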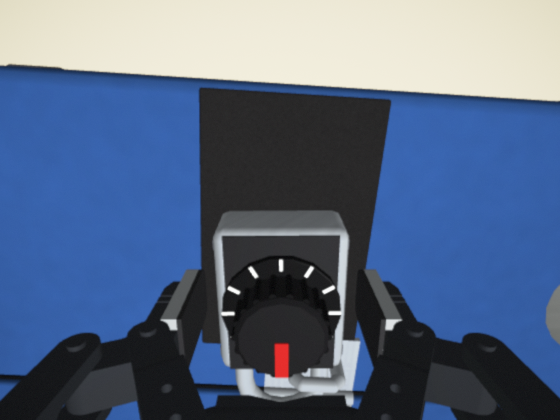

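Emit:
{"api": "servo_tool", "payload": {
  "moves": [
    [255,[0,0,0],0],
    [255,[0,0,0],0],
    [255,[0,0,0],0],
    [255,[0,0,0],0],
    [255,[0,0,0],0],
    [255,[0,0,0],0.03],
    [255,[0,0,0],0.02],
    [255,[0,0,0],0]
  ],
  "newtons": 40
}}

```text
time: 9.82
tool_pos: [0.5335, 0.0108, 0.1566]
tcp_rot: [0.243, 3.118, 0.003]
wrist_force: [-1.8, 1.1, -1.0]
width: 0.578
```

```bash
python3 st.py wrist_10 .5325 .0105 .155
```

```text
9.8167 [0.5335 0.0108 0.1566] yawx 171.08 zt [ 0.014  0.001 -1.   ] F [-1.8  1.1 -1. ] M [-0.    0.12  0.03] w 0.578 q [-0.03  0.07  2.02  0.    1.04 -1.44]
to target [ 0.0009 -0.0005  0.0016]
```

View pics/wrist_10.png

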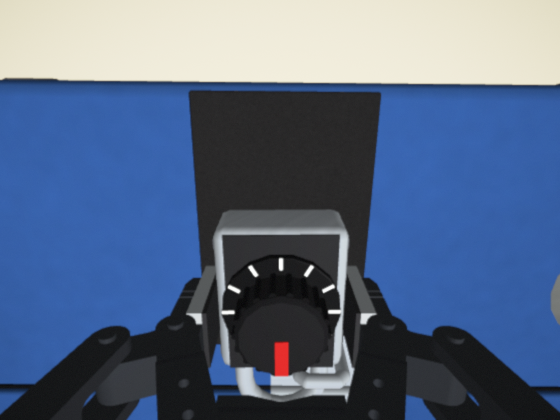

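Emit:
{"api": "servo_tool", "payload": {
  "moves": [
    [255,[0.003,0,0],0],
    [255,[0.004,0,0],0],
    [255,[0.004,0,0],0],
    [255,[0.004,0,0],0],
    [255,[0.004,0,0],0],
    [255,[0.004,0,0],0],
    [255,[0.003,0,0],0],
    [255,[0,0,0],0]
  ],
  "newtons": 50
}}

```text
time: 10.53
tool_pos: [0.5082, 0.0154, 0.1568]
tcp_rot: [0.238, 3.11, 0.005]
wrist_force: [3.2, -0.3, -2.8]
width: 0.577
```

```bash
python3 st.py wrist_11 .5335 .0108 .1566
```

```text
10.5333 [0.5082 0.0154 0.1568] yawx 171.23 zt [ 0.022  0.001 -1.   ] F [ 3.2 -0.3 -2.8] M [ 0.02 -0.37  0.01] w 0.577 q [-0.02  0.02  2.07  0.    1.03 -1.44]
to target [-0.0257 -0.0007  0.0008]
```

View pics/wrist_11.png

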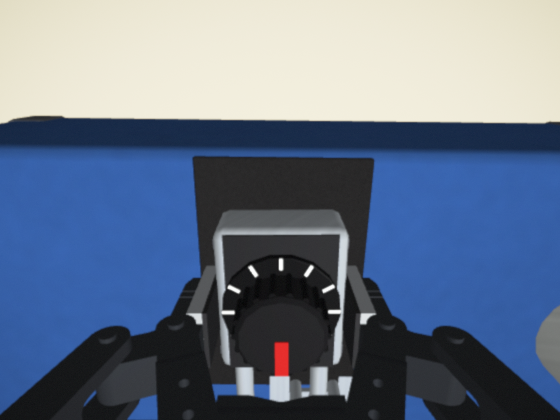

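Emit:
{"api": "servo_tool", "payload": {
  "moves": [
    [255,[0.003,0,0],0],
    [255,[0.003,0,0],0],
    [255,[0.003,0,0],0],
    [255,[0.003,0,0],0],
    [255,[0.002,0,0],0],
    [255,[0.001,0,0],0],
    [255,[0,0,0],0],
    [255,[0,0,0],0]
  ]
}}

```text
time: 11.25
tool_pos: [0.4962, 0.018, 0.1571]
tcp_rot: [0.237, 3.1, 0.006]
wrist_force: [5.4, -0.5, -3.1]
width: 0.577
```

```bash
python3 st.py - .5335 .0108 .1566
```

```text
11.25 [0.4962 0.018  0.1571] yawx 171.24 zt [ 0.033  0.002 -0.999] F [ 5.4 -0.5 -3.1] M [-0.08 -0.49  0.1 ] w 0.577 q [-0.02 -0.01  2.1   0.    1.01 -1.43]
to target [-0.038  -0.0015  0.0017]
```

Emit:
{"api": "servo_tool", "payload": {
  "moves": [
    [255,[0.002,0,0],0],
    [255,[0.003,0,0],0],
    [255,[0.003,0,0],0],
    [255,[0.003,0,0],0],
    [255,[0.003,0,0],0],
    [255,[0.002,0,0],0],
    [255,[0,0,0],0],
    [255,[0,0,0],0]
  ]
}}

```text
time: 11.92
tool_pos: [0.4949, 0.0197, 0.1577]
tcp_rot: [0.236, 3.062, 0.009]
wrist_force: [3.5, -0.1, -0.3]
width: 0.576
```

```bash
python3 st.py wrist_12 .5335 .0108 .1566;  python3 st.py side_12
```

```text
11.9167 [0.4949 0.0197 0.1577] yawx 171.17 zt [ 0.07   0.    -0.998] F [ 3.5 -0.1 -0.3] M [-0.03 -0.19  0.15] w 0.576 q [-0.01 -0.04  2.13  0.    0.98 -1.43]
to target [-0.0394 -0.0029  0.0038]
11.9667 [0.4949 0.0197 0.1578] yawx 171.18 zt [ 0.07   0.    -0.998] F [ 6.1  1.  -4.9] M [ 0.06 -0.49  0.15] w 0.574 q [-0.01 -0.04  2.13  0.    0.98 -1.43]
```

View pics/wrist_12.png

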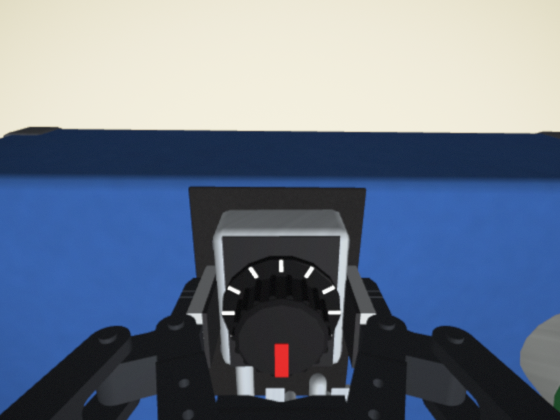

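View pics/side_12.png

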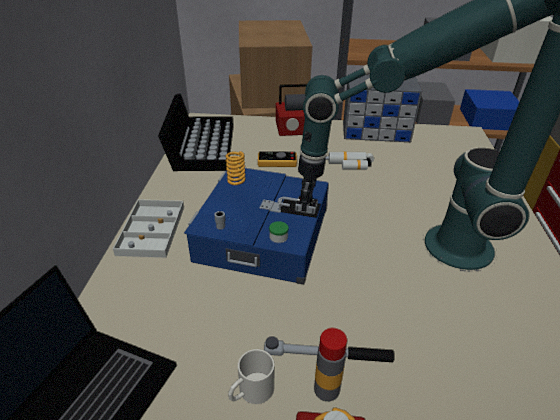

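```bash
python3 - <<'E'
from h import *
c=bot.read_camera("side"); im=c["pixels"][:,:,::-1]; cv2.imwrite("pics/s12z.png",cv2.resize(im[170:240,240:340],None,fx=7,fy=7,interpolation=cv2.INTER_CUBIC))
E
```

```text
(no output)
```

View pics/s12z.png

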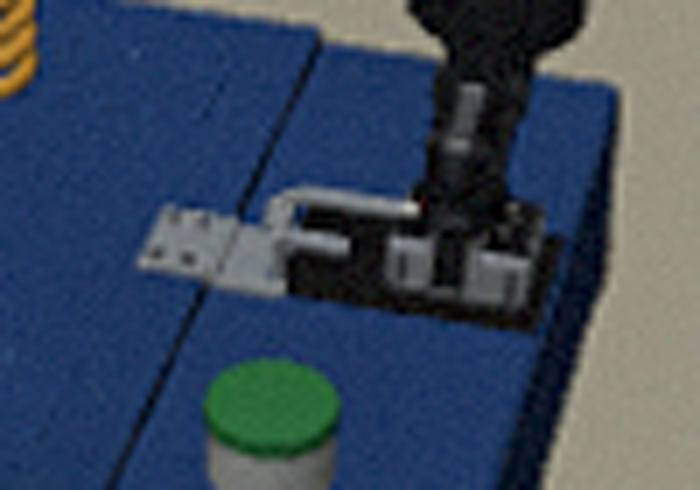

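```bash
python3 st.py - .5327 .0108 .1566; python3 - <<'E'
from h import *
c=bot.read_camera("wrist")
# recorded w1 pose geometry unavailable; check from top
t=bot.read_camera("top"); im=t["pixels"][:,:,::-1]; cv2.imwrite("pics/t12z.png",cv2.resize(im[185:255,245:325],None,fx=8,fy=8,interpolation=cv2.INTER_CUBIC))
E
```

```text
12.0667 [0.4949 0.0197 0.1578] yawx 171.18 zt [ 0.07   0.    -0.998] F [ 5.6 -0.2 -4.2] M [-0.02 -0.44  0.08] w 0.571 q [-0.01 -0.04  2.13  0.    0.98 -1.43]
to target [-0.0386 -0.0031  0.0038]
```

Emit:
{"api": "servo_tool", "payload": {
  "moves": [
    [255,[-0.003,0,0],0],
    [255,[-0.004,-0.001,0.001],0],
    [255,[-0.004,0,0],0],
    [255,[-0.004,-0.001,0.001],0],
    [255,[-0.004,0,0],0],
    [255,[-0.003,0,0],0],
    [255,[0,0,0],0],
    [255,[0,0,0],0]
  ]
}}

```text
time: 12.83
tool_pos: [0.5063, 0.0157, 0.1568]
tcp_rot: [0.241, 3.09, 0.011]
wrist_force: [-2.0, 1.2, 2.6]
width: 0.572
```

```bash
python3 st.py - .5327 .0108 .1566
```

```text
12.8333 [0.5063 0.0157 0.1568] yawx 171.06 zt [ 0.042  0.004 -0.999] F [-2.   1.2  2.6] M [ 0.11  0.55 -0.06] w 0.572 q [-0.02  0.01  2.09  0.01  1.   -1.44]
to target [-0.0269 -0.0008  0.0013]
```

View pics/t12z.png

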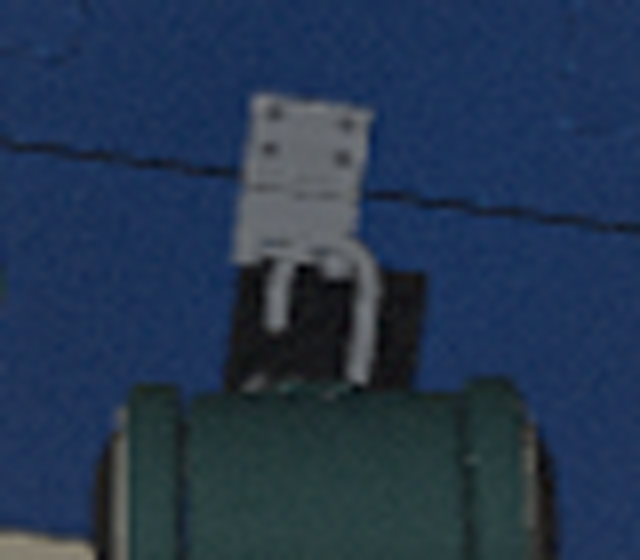

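Emit:
{"api": "servo_tool", "payload": {
  "moves": [
    [255,[-0.004,0,0],0],
    [255,[-0.004,0,0],0],
    [255,[-0.004,0,0],0],
    [255,[-0.004,0,0],0],
    [255,[-0.004,0,0],0],
    [255,[-0.004,0,0],0],
    [255,[0,0,0],0],
    [255,[0,0,0],0]
  ]
}}

```text
time: 13.5
tool_pos: [0.5296, 0.0116, 0.1568]
tcp_rot: [0.242, 3.096, 0.011]
wrist_force: [-5.3, 2.2, 4.4]
width: 0.569
```

```bash
python3 st.py wrist_13 .5327 .0108 .1566; python3 - <<'E'
from h import *
c=bot.read_camera("side"); im=c["pixels"][:,:,::-1]; a=cv2.resize(im[180:240,250:330],None,fx=7,fy=7,interpolation=cv2.INTER_CUBIC); cv2.imwrite("pics/s13z.png",a)
E
```

```text
13.5 [0.5296 0.0116 0.1568] yawx 171.06 zt [ 0.037  0.004 -0.999] F [-5.3  2.2  4.4] M [ 0.01  0.82 -0.06] w 0.569 q [-0.03  0.05  2.04  0.01  1.01 -1.45]
to target [-0.0032 -0.0003  0.0003]
```

View pics/s13z.png

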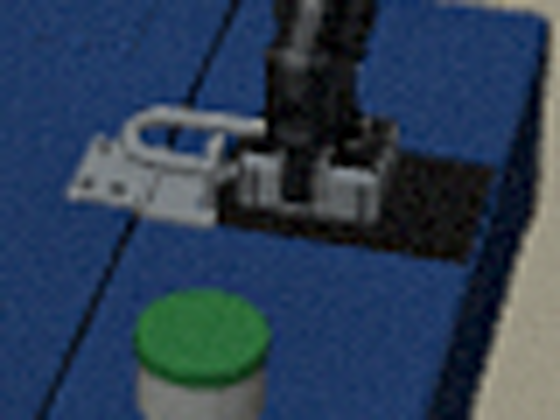

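View pics/wrist_13.png

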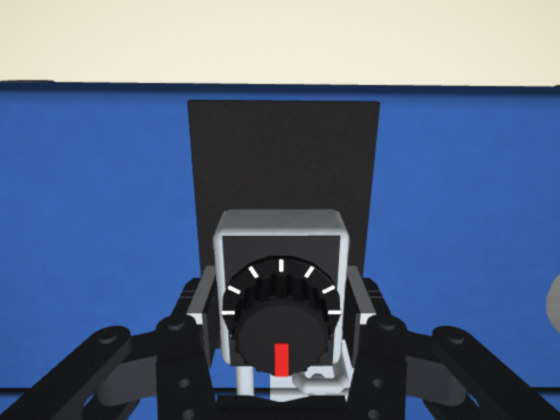

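```bash
python3 - <<'E'
from h import *
c=bot.read_camera("wrist"); im=c["pixels"][:,:,::-1]; a=cv2.resize(im[335:400,215:365],None,fx=5,fy=5,interpolation=cv2.INTER_CUBIC); cv2.imwrite("pics/w13z.png",a)
E
```

```text
(no output)
```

View pics/w13z.png

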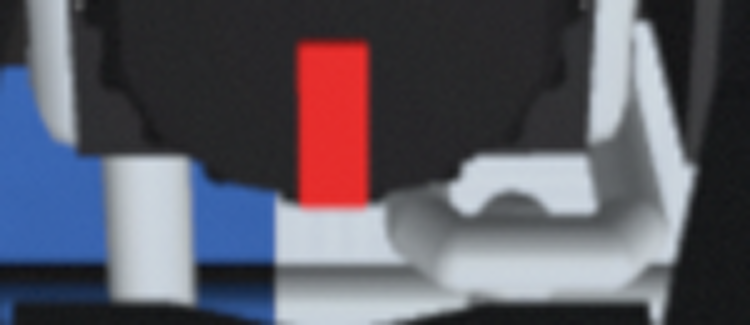

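Emit:
{"api": "servo_tool", "payload": {
  "moves": [
    [255,[-0.003,0,0],0],
    [255,[-0.003,0,0],0],
    [255,[0,0,0],0],
    [255,[0,0,0],0],
    [255,[0,0,0],0],
    [255,[0,0,0],0],
    [255,[0,0,0],0],
    [255,[0,0,0],0]
  ]
}}

```text
time: 14.32
tool_pos: [0.5352, 0.0107, 0.1568]
tcp_rot: [0.241, 3.096, 0.01]
wrist_force: [-3.2, 0.6, 1.0]
width: 0.575
```

```bash
python3 st.py - .5327 .0108 .1566;python3 - <<'E'
from h import *
c=bot.read_camera("wrist"); im=c["pixels"][:,:,::-1]; a=cv2.resize(im[335:400,215:365],None,fx=5,fy=5,interpolation=cv2.INTER_CUBIC)
c=bot.read_camera("side"); im=c["pixels"][:,:,::-1]; b=cv2.resize(im[190:220,255:330],(750,250),interpolation=cv2.INTER_CUBIC) 
cv2.imwrite("pics/w14z.png",np.vstack([a,b]))
E
```

```text
14.3167 [0.5352 0.0107 0.1568] yawx 171.08 zt [ 0.037  0.004 -0.999] F [-3.2  0.6  1. ] M [ 0.03  0.44 -0.02] w 0.575 q [-0.03  0.06  2.03  0.01  1.01 -1.45]
to target [ 0.0025 -0.0002  0.0001]
```

View pics/w14z.png

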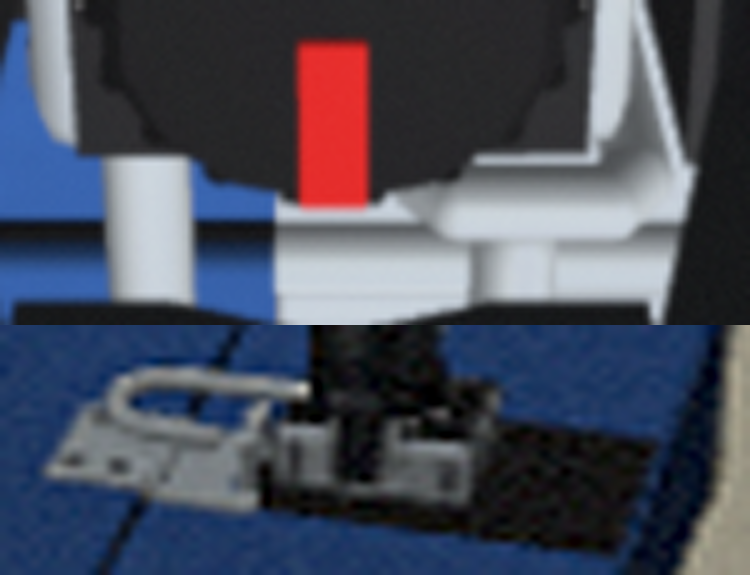

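```bash
python3 - <<'E'
from h import *
c=bot.read_camera("wrist"); th=np.radians(-9.2); ax=np.array([np.cos(th),np.sin(th),0])
for n,u,v,z in [("front edge face",215+500/5,335+155/5,.1535),("bar far/front edge",323,335+239/5,.1505),("bar back edge",323,335+193/5,.1505),("knob-redtip",215+334/5,335+207/5,.1735),("long leg root",215+148/5,335+158/5,.1445)]:
  p=ray(c,u,v,z); print(n,p.round(4),"along",(p@ax).round(4))
print("tcp along",bot.read_state()["tool_pos"]@ax)
E
```

```text
front edge face [0.5663 0.0199 0.1535] along 0.5559
bar far/front edge [0.5791 0.0221 0.1505] along 0.5681
bar back edge [0.5739 0.0227 0.1505] along 0.5629
knob-redtip [0.5496 0.0083 0.1735] along 0.5411
long leg root [ 0.5703 -0.0113  0.1445] along 0.5647
tcp along 0.5266446831911198
```

Emit:
{"api": "servo_tool", "payload": {
  "moves": [
    [255,[0,0,-0.002],0],
    [255,[0,0,-0.003],0],
    [255,[0,0,-0.003],0],
    [255,[0,0,-0.003],0],
    [255,[-0.0003,0,-0.003],0],
    [255,[0,0,-0.003],0],
    [255,[0,0,-0.001],0],
    [255,[0,0,0],0]
  ],
  "newtons": 60
}}

```text
time: 15.13
tool_pos: [0.534, 0.0101, 0.1733]
tcp_rot: [0.241, 3.098, 0.009]
wrist_force: [0.0, -0.3, -3.9]
width: 0.57
```

```bash
python3 st.py - .5352 .0107 .1768;python3 - <<'E'
from h import *
c=bot.read_camera("wrist"); im=c["pixels"][:,:,::-1]; a=cv2.resize(im[335:400,215:365],None,fx=5,fy=5,interpolation=cv2.INTER_CUBIC)
c=bot.read_camera("side"); im=c["pixels"][:,:,::-1]; b=cv2.resize(im[180:220,255:330],(750,275),interpolation=cv2.INTER_CUBIC) 
cv2.imwrite("pics/w15z.png",np.vstack([a,b]))
E
```

```text
15.1333 [0.534  0.0101 0.1733] yawx 171.09 zt [ 0.035  0.003 -0.999] F [ 0.  -0.3 -3.9] M [ 0.02  0.09 -0.  ] w 0.57 q [-0.03  0.05  2.02  0.    1.05 -1.45]
to target [-0.0012  0.0008 -0.0034]
```

View pics/w15z.png

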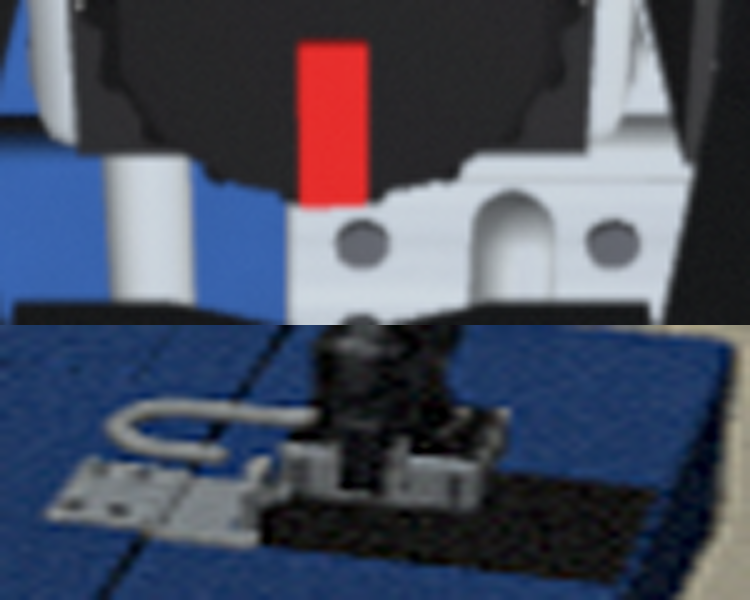

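Lifting cleanly: the side view shows the open shackle above the staple, and the wrist force is just the lock's weight. I'll keep raising it to about 10 cm.

Emit:
{"api": "servo_tool", "payload": {
  "moves": [
    [255,[0,0,-0.006],0],
    [255,[0,0,-0.01],0],
    [255,[0,0,-0.014],0],
    [255,[0,0,-0.015],0],
    [255,[0,0,-0.014],0],
    [255,[0,0,-0.012],0],
    [255,[0,0,-0.008],0],
    [255,[0,0,-0.004],0]
  ]
}}

```text
time: 15.9
tool_pos: [0.5293, 0.0099, 0.262]
tcp_rot: [0.241, 3.101, 0.009]
wrist_force: [0.9, -0.3, -4.8]
width: 0.575
```

Emit:
{"api": "servo_tool", "payload": {
  "moves": [
    [255,[0,0,0],0],
    [255,[0,0,0],0],
    [255,[0,0,0],0],
    [255,[0,0,0],0],
    [255,[0,0,0],0],
    [255,[0,0,0],0],
    [255,[0,0,0],0],
    [255,[0,0,0],0]
  ]
}}

```text
time: 16.57
tool_pos: [0.5281, 0.0099, 0.2601]
tcp_rot: [0.242, 3.105, 0.009]
wrist_force: [0.6, 0.2, -4.2]
width: 0.575
```

```bash
python3 st.py wrist_16 .5352 .0107 .258; python3 st.py side_16; python3 - <<'E'
from h import *
c=bot.read_camera("side"); im=c["pixels"][:,:,::-1]; b=cv2.resize(im[130:230,220:340],None,fx=5,fy=5,interpolation=cv2.INTER_CUBIC) 
cv2.imwrite("pics/s16z.png",b)
E
```

```text
16.5667 [0.5281 0.0099 0.2601] yawx 171.1 zt [ 0.028  0.003 -1.   ] F [ 0.6  0.2 -4.2] M [0.01 0.08 0.02] w 0.575 q [-0.03 -0.04  1.93  0.    1.22 -1.45]
to target [-0.0069  0.0019  0.0023]
16.6167 [0.528  0.0099 0.2601] yawx 171.09 zt [ 0.028  0.003 -1.   ] F [-1.   1.1 -4.2] M [-0.02  0.13  0.03] w 0.575 q [-0.03 -0.04  1.93  0.    1.22 -1.45]
```

View pics/s16z.png

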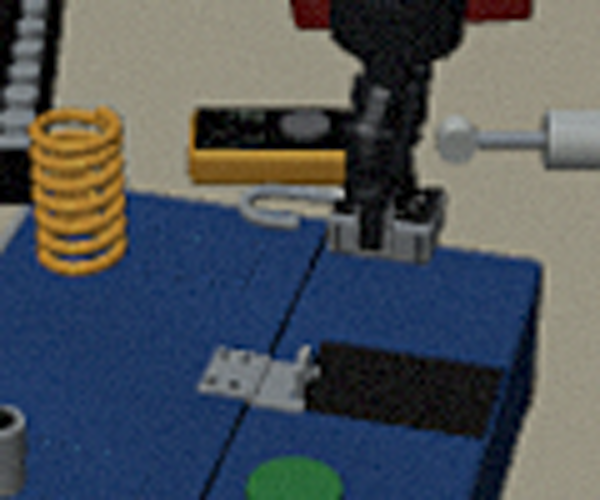

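View pics/wrist_16.png

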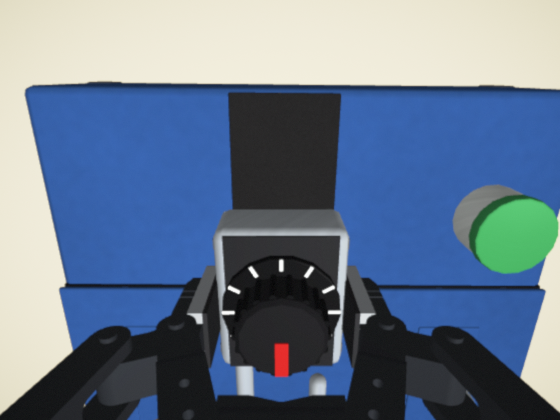

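The lock is held level and open about 10 cm up, clear of the hasp, with the shackle out and everything else in place. I'm handing it in.

```bash
python3 -c "
from workcell import bot
print(bot.finish_job())"
```

```text
the job is handed in; nothing more can be done
None
```

The padlock is off the staple, and the arm is holding it open, dial up, about 10 cm above where it lay. I handed the job in at about 16.7 s of the 61 s; no verdict was reported.

**What I did:**
- Gripped the knob and turned the dial 180° anticlockwise until the red mark stood at the white index. I confirmed this in the top and wrist views after letting go.
- Gripped the body across its width and drew it back about 39 mm until the shackle hit its stop.
- Brought it forward so the staple stood in the open gap, which I measured at about 40 mm ahead of the lock's centre, and lifted it straight up.

**Last checks:**
- **Height:** the tool had risen about 103 mm from the lifting position.
- **Tilt:** the tool was about 1.6° off vertical; I did not measure the lock's own tilt, but it looked level in the pictures.
- **Grip:** the finger opening held steady at about 49 mm, and the wrist force was about 4.2 N, which fits the lock's weight alone.
- **Shackle:** it is visibly still drawn out and clear of the staple.
- **Surroundings:** the tin, spring and socket looked undisturbed; I did not measure the positions of any of the other objects at the end.

**Irregularities:**
- The lock body turned about 3° on its pad while I turned the dial; I straightened it before the pull.
- The tool tilted up to 4° at the end of the pull and came mostly back during the return and lift.
- I judged the shackle's travel from the pictures and the pull distance; it was not read directly.

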